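# Strip the juicer for washing: left-hand hand nut off, strainer basket out

### The arm

A 6-joint arm with a two-finger parallel gripper is mounted at the origin on the work surface. World frame = base frame: x ahead of the robot, y to its left, z up, the work surface at z = 0. Lengths are in mm, angles in rad, forces in N, time in s.
With the tool pointing down it reaches from about 400 to 925 mm from the base axis. Payload 12.5 kg.
Tool frame: the origin (TCP) lies midway between the tips of the shut fingers; the grasp point (between the pads) lies 19 mm behind it; z points along the fingers, y is the line along which they close (so a half turn about z gives the same grasp; the last joint's range is limited). The gripper opens to 95 mm and grips with 3 to 60 N. Pads are 20 mm wide; open, the fingers measure 119 mm over their backs; the gripper's body (75 mm by 180 mm) begins 59 mm behind the grasp point.
Start: joints at [-1.236, 0.491, 1.559, -0, 1.092, -0.106], TCP at [266.689, -565.264, 214.661] pointing down, gripper open.
Joint ranges: [-3.1, 3.1], [-0.84, 2.19], [0.05, 2.79], [-1.13, 4.28], [0.06, 2.93], [-2.69, 2.69]. Speed limits (rad/s): [2.22, 2.22, 2.79, 3.14, 3.14, 3.14].

### API

Orientations are given as [roll, pitch, yaw] about the fixed x, y, z axes, in that order (R = Rz(yaw) Ry(pitch) Rx(roll)).
In Python, from cell import state, read_camera, camera_info, env gives the robot as it stands.
- The arm moves only by the tool move_arm, never from a script. Its argument "commands" is a list of rows, each a list of 3 entries, a list of its own where there are three numbers: the shift along the world's x, y, z in cm, then the turn, a rotation vector about the world's x, y, z in degrees, then the opening, from 0 (shut) to 1 (fully open). A call has 1 to 10 rows; each row shifts and turns the commanded pose from where the row before left it; what a row does not reach is not made up. A row lasts 1/10 s, in which the tool goes at most 50 mm and 8.59 degrees, less where a joint would pass 70% of its speed; a pose out of reach is approached as far as the arm can. A call with a gripper value outside its range is refused whole. The fingers move at their own pace and stop on an object; the grip force is fixed at half the most. Time passes only in rows, so rows that do not move let the fingers close. It gives the time, the measured TCP pose, the force, the opening and the grip force at its end, in the units of the state.
- state(): the state, without advancing time (a new reading comes with each control period).
- read_camera(name): name is "scene" or "top" or "wrist"; returns the picture (400x640x3 uint8, blue, green, red); there is no depth.
- camera_info(name): a dict with "K" (3x3 intrinsics, pixels), "cam_to_world" (4x4, takes a point from camera to world coordinates). Camera axes: x right, y down, z forward; pixel columns grow to the right and rows downward; lengths in mm; the calibration is good to about 2 mm. A picture is of the moment at which its call begins: read the wrist's pose just before it. camera_info takes no time and is no camera call; for the wrist camera it gives the pose at the moment of the call.
- env.job_done(): hands the job in; it is judged then, once.
The state is a dict: "t": time; "joints": joint angles; "qvel": joint speeds; "tau": joint torques, N m; "eef_pos": TCP position; "tcp_rot": TCP orientation; "ft_force": force on the tool from outside, world axes, zero at the start; "moment": the same for the moment, N m; "opening": opening from 0.0 (shut) to 1.0 (fully open); "grip_force": force on a finger pad.
Only numpy, scipy, OpenCV 4.12 (cv2) and the standard library are available. Lean on these libraries where they do the work, as an engineer would, in place of code of your own. Each camera call takes 0.05 s, during which the arm holds its last target. There are 200 camera calls.

### The job

Strip the juicer for washing up. Spin the brass hand nut off the spindle without forcing it - it has a left-hand thread, so it loosens clockwise - and stand it open side down in the narrow compartment of the white tray, then lift the strainer basket out and stand it upright in the wide compartment. Set both down gently, let go, and leave the cups and the jug where they are.

Things in the scene. Friction and masses are not known exactly. Their poses are not given: they have to be found in the camera images.
- juicer: Centrifugal juicer, lid off, fixed to the table: round stainless body 216 mm across, open bowl on top (outside 208, inside 196 mm across, rim 205 mm above the table) holding the strainer basket. Origin: centre of the underside; z up, along the spindle axis. Spout and switch on its -x side. The spindle is locked by a pin and does not turn
- spindle (a point): Point on the spindle axis, 174 mm above the table, where the seated nut's underside lies; z up. The coarse thread is left-hand, 22.5 mm lead, 1.4 mm of up-and-down play: clockwise seen from above loosens and raises the nut 6.2 mm per 100 degrees; anticlockwise it soon stops and 12 degrees of turn already take over 0.25 N m. A half-undone nut stays put when let go
- nut: Brass hand nut: closed round cap with ten small grip lobes, 44 mm across (47 over the lobes), 28 mm high, slightly domed, 150 g; grip it across any diameter. Origin: centre of its underside, z up. Tight at the start, it clamps the basket down on a springy washer; the first 50 degrees of loosening ease that load and take under 0.2 N m. A 20 to 40 N grip is enough
- basket: Stainless strainer basket: round pan 160 mm across at the bottom, 177 mm at the rim, 63 mm high, walls 3 mm, floor 4 mm, 350 g. Origin: centre of the underside, z up. At the start it stands in the bowl, underside 140 mm above the table; it rises 2 to 3 mm as the nut comes off, and is clear of stud and bowl once its underside is above 210 mm
- tray: White wash-up tray fixed to the table, 220 mm along its x, 360 mm along its y, rim 26 mm high, walls and floor 5 mm. A 5 mm divider along its x, 25 mm high, at y = +75 mm, parts a wide compartment (y from -175 to +72 mm) from a narrow one (y from +78 to +175 mm). Origin: centre of the underside, z up
- wide_floor (a point): Middle of the wide compartment's floor (inside 210 by 247 mm), 5 mm above the table; axes as the tray's
- narrow_floor (a point): Middle of the narrow compartment's floor (inside 210 mm along x, 97 mm along y), 5 mm above the table; axes as the tray's
- cup_a: Gold-coloured metal cup standing loose on the table beyond the work, 78 mm across the rim, 58 mm high; origin: centre of the underside. To be left alone
- cup_b: Second gold-coloured cup, the same. To be left alone
- jug: Brown wicker-covered jug with a steel mouth and a handle on its +x side, 125 mm across, 182 mm high, loose; origin: centre of the underside. To be left alone
- stud_top (a point): Top of the steel stud (25 mm across its threads), on the axis, 189.5 mm above the table, hidden under the nut at the start. The nut comes free after about 140 degrees of clockwise turning (8 to 10 mm of rise) and then lifts straight off with no resistance; before that an upward pull meets a hard stop. It is fully off when its underside is above this point
- hub_top (a point): Middle of the top of the black round hub in the basket's centre, 34 mm above the basket's underside; z up. The hub is 46 mm across, stands 30 mm above the floor inside and has a 28 mm hole for the spindle. Grip the hub from above, across any diameter, to lift the basket level
Mind the look-alikes: they are no part of the job. There is more than one size of the basket; the job needs the smaller.

How it is judged:
By the outcome, as a careful person would: the job done as asked, in the order asked, and still so for the second after the job is handed in, with the robot touching nothing.
It also fails if it takes over 72 s, if anything falls off the work surface, if the arm or the gripper's body presses on something with over 40 N, if the wrist force passes 120 N, or if a joint passes its speed limit or range.

## Working session

There is one attempt and no reset: what is moved stays moved. The work goes in short steps, Python scripts to look and compute and a tool call to move; the robot and the scene stay as the last step left them, time stands still between calls to the robot, and variables do not carry over. Pictures are saved under pics/ and viewed, at most 10 in all, crops included, and the job is handed in when it is done.

Besides the shell and the picture viewer there is one more tool, called after "Emit:" as name(argument=value, ...), one argument or row to a line, values as JSON. move_arm: Moves the arm, as the interface text tells. Its arguments: {"type":"object","properties":{"commands":{"type":"array"}},"required":["commands"]}

```bash
mkdir -p pics; ls; python3 - <<'E'
from cell import state, read_camera, camera_info
import cv2,numpy as np
for n in ("scene","top"):
    cv2.imwrite(f"pics/{n}0.png",read_camera(n))
    i=camera_info(n);print(n,np.round(i["K"],1).tolist(),np.round(i["cam_to_world"],3).tolist())
s=state();print(s)
E
```

```text
pics
scene [[518.9, 0.0, 320.1], [0.0, 518.9, 196.5], [0.0, 0.0, 1.0]] [[-0.315, 0.784, -0.535, 1174.518], [0.949, 0.268, -0.168, 250.886], [0.012, -0.561, -0.828, 1170.527], [0.0, 0.0, 0.0, 1.0]]
top [[478.2, 0.0, 317.5], [0.0, 478.2, 206.2], [0.0, 0.0, 1.0]] [[-0.003, -0.999, 0.034, 458.787], [-1.0, 0.002, -0.031, 63.035], [0.031, -0.034, -0.999, 1216.091], [0.0, 0.0, 0.0, 1.0]]
{'t': 0.1, 'joints': array([-1.23559993e+00,  4.91494021e-01,  1.55938619e+00, -4.50882033e-05,
        1.09167832e+00, -1.05580930e-01]), 'qvel': array([ 2.98288581e-05, -1.85451648e-04, -1.30530861e-03,  3.84283547e-05,
       -2.62228173e-04, -1.03086406e-04]), 'tau': array([ 1.87167832e-03, -6.13622904e+01, -2.58604646e+01,  6.93396293e-02,
        4.69828933e-02, -8.82716313e-05]), 'eef_pos': array([ 266.60393651, -565.05408007,  214.12424348]), 'tcp_rot': array([-3.14062793e+00, -6.20212471e-05,  4.40798104e-01]), 'ft_force': array([0.22925157, 0.3811043 , 0.19269266]), 'moment': array([-0.03020414,  0.02180244,  0.0175629 ]), 'grip_force': 0.0, 'opening': 0.9990991294337731}
```

View pics/top0.png

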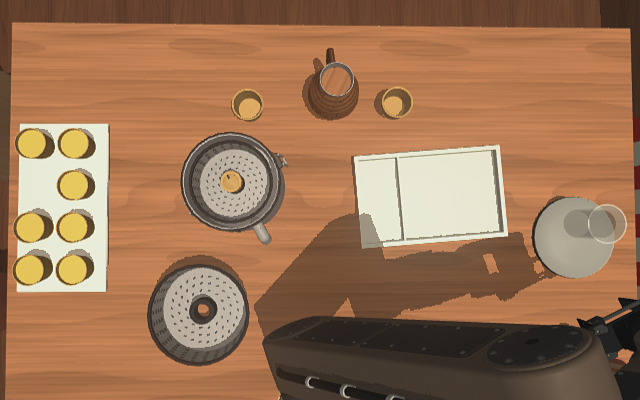

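View pics/scene0.png

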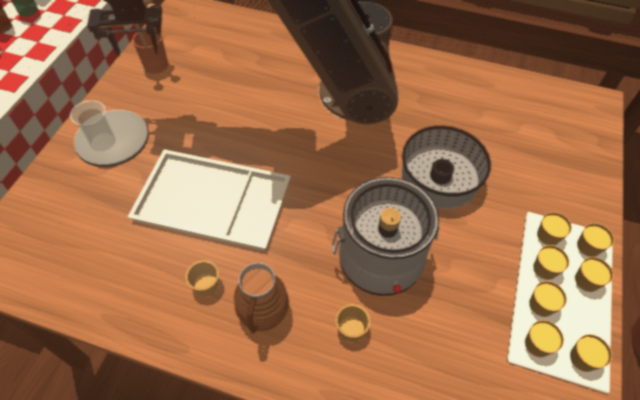

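Top view: the juicer with the brass nut is at about (231,181). The tray runs from (354,156) to (507,236), with its divider at about (400,200) and the narrow part on the left. Candidates:
- **Nut:** the lone brass cap at (231,181). The gold cups on the white board at about (60,207) and the cups at (248,104) and (396,102) are not it.
- **Basket:** the one in the juicer at (231,181), not the bigger loose one at (203,310).
- **Tray:** the one with the divider at (430,197), not the board at (63,207).

I choose the nut and basket in the juicer and check them in one close crop.

```bash
cat > h.py <<'E'
import cv2,numpy as np
from cell import state, read_camera, camera_info
def ray(info,uv,z):
    K=np.array(info["K"]);T=np.array(info["cam_to_world"])
    d=T[:3,:3]@np.linalg.solve(K,[uv[0],uv[1],1]);c=T[:3,3]
    return c+d*(z-c[2])/d[2]
def brass(img,box):
    x0,y0,x1,y1=box;h=cv2.cvtColor(img[y0:y1,x0:x1],cv2.COLOR_BGR2HSV)
    m=cv2.inRange(h,(10,110,90),(30,255,255))
    n,l,s,c=cv2.connectedComponentsWithStats(m);k=1+np.argmax(s[1:,4])
    return c[k]+[x0,y0],s[k]
E
python3 - <<'E'
from h import *
t=cv2.imread("pics/top0.png");s=cv2.imread("pics/scene0.png")
it,is_=camera_info("top"),camera_info("scene")
c,st=brass(t,(205,160,255,205));print("top",c,st,ray(it,c,200))
c,st=brass(s,(370,200,410,240));print("scene",c,st,ray(is_,c,200))
# white tray
h=cv2.cvtColor(t,cv2.COLOR_BGR2HSV);m=cv2.inRange(h,(0,0,100),(180,60,255))
m[:,:345]=0;m[:,515:]=0;m[:138]=0;m[255:]=0
cs,_=cv2.findContours(cv2.morphologyEx(m,cv2.MORPH_CLOSE,np.ones((7,7))),0,2);b=max(cs,key=cv2.contourArea)
r=cv2.minAreaRect(b);bp=cv2.boxPoints(r);print(r)
P=[ray(it,p,26)[:2] for p in bp];print(np.round(P),np.round(np.mean(P,0)),[np.linalg.norm(P[i]-P[i-1]) for i in range(4)])
a=cv2.resize(t[130:240,175:290],None,fx=5,fy=5,interpolation=cv2.INTER_CUBIC)
cv2.polylines(t,[bp.astype(int)],True,(0,0,255));b=cv2.resize(t[135:260,340:520],(0,0),fx=1.2,fy=1.2)
o=np.zeros((550,800,3),np.uint8);o[:,:575]=a;o[:150,575:791]=b
cv2.imwrite("pics/crop.png",o)
E
```

```text
top [231.08743169 181.56010929] [ 15  11  23  22 366] [546.19829419 213.93636957 200.        ]
scene [389.65217391 218.42663043] [ 10   8  21  22 368] [552.80699816 217.7747553  200.        ]
((430.5632019042969, 195.75343322753906), (92.82757568359375, 146.77781677246094), 85.20320892333984)
[[ 626.  -65.]
 [ 658. -437.]
 [ 424. -453.]
 [ 395.  -83.]] [ 525. -260.] [np.float64(232.0704938829238), np.float64(373.08079560765987), np.float64(234.5577732395037), np.float64(370.7684598442059)]
```

View pics/crop.png

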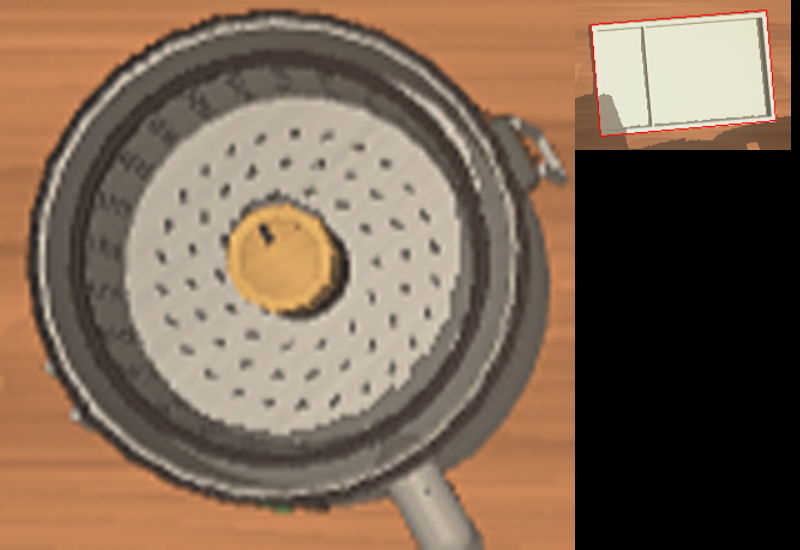

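The crop confirms it: brass nut at top-view (231,181) on the basket in the bowl. The two views agree to within 7 mm, and the position fits the reach. The tray box fits too. I'll move above the nut and pre-turn anticlockwise so there is room for clockwise turning.

Emit:
move_arm(
  commands=[
    [[2.8,3.1,1.3],[0,0,8.5],1],
    [[2.8,3.1,1.3],[0,0,8.5],1],
    [[2.8,3.1,1.3],[0,0,8.5],1],
    [[2.8,3.1,1.3],[0,0,8.5],1],
    [[2.8,3.1,1.3],[0,0,8.5],1],
    [[2.8,3.1,1.3],[0,0,8.5],1],
    [[2.8,3.1,1.3],[0,0,8.5],1],
    [[2.8,3.1,1.3],[0,0,8.5],1],
    [[2.8,3.1,1.3],[0,0,8.5],1],
    [[2.8,3.1,1.3],[0,0,8.5],1],
  ],
)

```text
t: 1.1
eef_pos: [547.5, -253.7, 345.0]
tcp_rot: [-3.141, -0.0, 1.93]
ft_force: [0.4, -0.1, 0.8]
opening: 1.001
grip_force: 0.0
```

Emit:
move_arm(
  commands=[
    [[0,4.65,0],[0,0,8.5],1],
    [[0,4.65,0],[0,0,8.5],1],
    [[0,4.65,0],[0,0,8.5],1],
    [[0,4.65,0],[0,0,8.5],1],
    [[0,4.65,0],[0,0,8.5],1],
    [[0,4.65,0],[0,0,8.5],1],
    [[0,4.65,0],[0,0,8.5],1],
    [[0,4.65,0],[0,0,8.5],1],
    [[0,4.65,0],[0,0,8.5],1],
    [[0,4.65,0],[0,0,8.5],1],
  ],
)

```text
t: 2.1
eef_pos: [546.2, 211.6, 344.5]
tcp_rot: [3.142, -0.0, -2.869]
ft_force: [0.7, -1.1, 0.1]
opening: 1.004
grip_force: 0.0
```

Emit:
move_arm(
  commands=[
    [[0,0,0],[0,0,8],1],
    [[0,0,0],[0,0,8],1],
    [[0,0,0],[0,0,0],1],
    [[0,0,0],[0,0,0],1],
  ],
)

```text
t: 2.5
eef_pos: [546.6, 209.6, 344.5]
tcp_rot: [3.141, -0.0, -2.6]
ft_force: [0.6, 0.1, -0.5]
opening: 0.999
grip_force: 0.0
```

```bash
python3 - <<'E'
from h import *
s=state();print(s["joints"],s["eef_pos"],s["tcp_rot"])
i=camera_info("wrist");im=read_camera("wrist");cv2.imwrite("pics/w1.png",im)
print(np.round(i["K"],1).tolist(),np.round(i["cam_to_world"],3).tolist())
c,st=brass(im,(0,0,640,400));print(c,st,ray(i,c,201))
E
```

```text
[ 2.53295723e-01  3.32044571e-01  1.46733398e+00  1.03216121e-04
  1.34265003e+00 -1.85872768e+00] [546.62519323 209.59722629 344.47152341] [ 3.14137247e+00 -3.89435428e-04 -2.60038890e+00]
[[334.2, 0.0, 317.7], [0.0, 334.2, 197.4], [0.0, 0.0, 1.0]] [[-0.516, 0.828, 0.219, 485.709], [0.857, 0.499, 0.132, 173.039], [-0.0, 0.256, -0.967, 514.136], [0.0, 0.0, 0.0, 1.0]]
[295.86284897 122.22137612] [    0     0   640   274 84571] [505.92750922 161.92621472 201.        ]
```

View pics/w1.png

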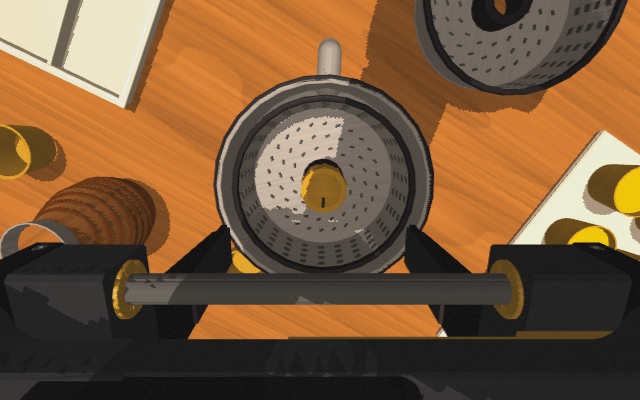

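Wrist view: the nut is at about (324,187) inside the bowl. The bowl rim spans columns 215–433, and the tray is at upper left. I'll measure both accurately.

```bash
python3 - <<'E'
from h import *
im=cv2.imread("pics/w1.png");i=camera_info("wrist")
c,st=brass(im,(290,155,360,220));print(c,st,ray(i,c,200),ray(i,c,195))
h=cv2.cvtColor(im[155:220,290:360],cv2.COLOR_BGR2HSV);m=cv2.inRange(h,(10,110,60),(30,255,255))
P=np.array([ray(i,(x+290,y+155),200)[:2] for y,x in np.argwhere(m)],np.float32)
print(P.min(0),P.max(0))
# synth: project nut/rim circle hypotheses by rim contour: radial edge of orange->grey
hsv=cv2.cvtColor(im,cv2.COLOR_BGR2HSV);g=(hsv[...,1]<110).astype(np.uint8)
# rim inner/outer: sample points left/right by hand-check row scan
R=np.array([[-1]])
K=i["K"];T=np.array(i["cam_to_world"])
def proj(p):
    q=np.linalg.inv(T)@np.r_[p,1];u=K@q[:3];return u[:2]/u[2]
o=im.copy();cc=ray(i,c,200)[:2]
for r,z in((22,200),(104,205),(98,205),(88.5,203)):
    pts=np.array([proj([cc[0]+r*np.cos(a),cc[1]+r*np.sin(a),z]) for a in np.linspace(0,6.283,90)])
    cv2.polylines(o,[np.int32(np.round(pts*8))],True,(0,0,255),1,cv2.LINE_AA,3)
cv2.imwrite("pics/w1o.png",cv2.resize(o[60:290,200:450],None,fx=2.6,fy=2.6))
E
```

```text
[323.21726701 187.98913665] [  11    8   46   50 1749] [546.07535012 215.47463816 200.        ] [547.03550171 216.15212385 195.        ]
[522.16187 192.79732] [570.1114  238.82466]
```

View pics/w1o.png

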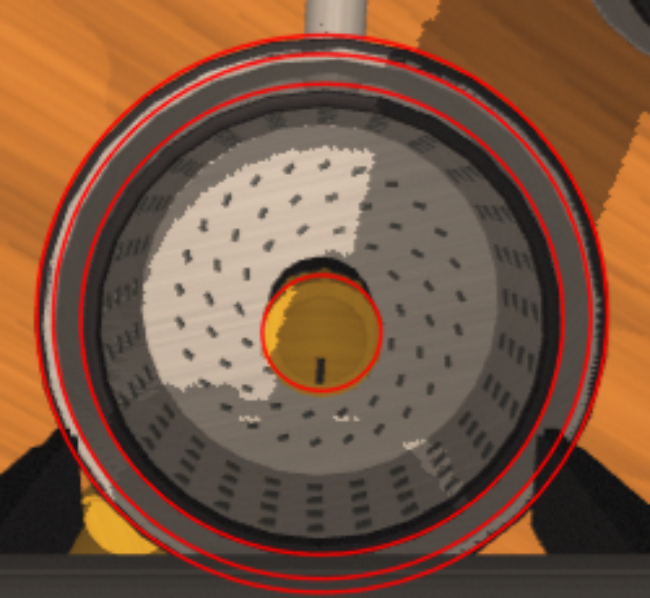

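Overlay fits: the nut axis is about (546,216). I'll centre, descend to TCP z≈177 (just above the hub top) and close.

Emit:
move_arm(
  commands=[
    [[0,0.6,-2],[0,0,0],1],
    [[0,0,-4],[0,0,0],1],
    [[0,0,-4],[0,0,0],1],
    [[0,0,-3],[0,0,0],1],
    [[0,0,-2],[0,0,0],1],
    [[0,0,-1],[0,0,0],1],
    [[0,0,-0.5],[0,0,0],1],
    [[0,0,-0.25],[0,0,0],1],
    [[0,0,0],[0,0,0],1],
    [[0,0,0],[0,0,0],1],
  ],
)

```text
t: 3.55
eef_pos: [547.0, 215.8, 178.0]
tcp_rot: [-3.141, 0.001, -2.596]
ft_force: [-0.1, -0.1, 0.4]
opening: 1.003
grip_force: 0.0
```

Emit:
move_arm(
  commands=[
    [[0,0,0],[0,0,0],0.65],
    [[0,0,0],[0,0,0],0.6],
    [[0,0,0],[0,0,0],0.57],
    [[0,0,0],[0,0,0],0.55],
    [[0,0,0],[0,0,0],0.53],
    [[0,0,0],[0,0,0],0.51],
    [[0,0,0],[0,0,0],0.49],
    [[0,0,0],[0,0,0],0.47],
  ],
)

```text
t: 4.35
eef_pos: [546.7, 215.7, 177.1]
tcp_rot: [3.141, -0.0, -2.596]
ft_force: [0.1, 0.7, -0.2]
opening: 0.479
grip_force: 0.0
```

Emit:
move_arm(
  commands=[
    [[0,0,0],[0,0,0],0.45],
    [[0,0,0],[0,0,0],0.4],
    [[0,0,0],[0,0,0],0.3],
    [[0,0,0],[0,0,0],0.3],
    [[0,0,0],[0,0,0],0.3],
  ],
)

```text
t: 4.85
eef_pos: [546.6, 215.9, 177.2]
tcp_rot: [3.141, -0.0, -2.596]
ft_force: [-0.7, 2.9, 1.1]
opening: 0.459
grip_force: 30.0
```

```bash
python3 -c "
from h import *
s=state();print(s)"
```

```text
{'t': 4.85, 'joints': array([ 2.63679893e-01,  4.78129956e-01,  1.69594616e+00,  4.65880781e-04,
        9.67683057e-01, -1.85292119e+00]), 'qvel': array([ 0.00069112, -0.00146029,  0.00149709, -0.00108334, -0.00027507,
       -0.00081444]), 'tau': array([-2.34883301e+00, -5.77815306e+01, -2.37954265e+01, -9.13560390e-01,
       -1.60452635e-01,  2.54610681e-02]), 'eef_pos': array([546.56443308, 215.92092748, 177.15715288]), 'tcp_rot': array([ 3.14117780e+00, -5.31824753e-05, -2.59605217e+00]), 'ft_force': array([-0.65378205,  2.87392245,  1.14411005]), 'moment': array([ 0.88085848,  0.23376406, -0.00301955]), 'grip_force': 30.000424068421125, 'opening': 0.45897077810100534}
```

Gripped at 43.6 mm (matches 44) with a low side force. Now clockwise (−z) with lead-matched rise.

Emit:
move_arm(
  commands=[
    [[0,0,0.02],[0,0,-4],0.3],
    [[0,0,0.02],[0,0,-4],0.3],
    [[0,0,0.03],[0,0,-4],0.3],
    [[0,0,0.02],[0,0,-4],0.3],
    [[0,0,0.03],[0,0,-4],0.3],
  ],
)

```text
t: 5.35
eef_pos: [546.8, 215.3, 178.2]
tcp_rot: [-3.141, -0.0, -2.948]
ft_force: [0.1, -0.3, -1.2]
opening: 0.459
grip_force: 30.0
```

```bash
python3 -c "
from h import *
s=state();print(s['ft_force'],s['moment'],s['eef_pos'],s['tcp_rot'],s['joints'][5],s['opening'])"
```

```text
[ 0.0958397  -0.27177168 -1.15994301] [ 0.07137443 -0.13992638  0.14879013] [546.80559823 215.26756705 178.24500789] [-3.14084415e+00 -1.01068920e-04 -2.94778194e+00] -1.5010850525371497 0.45885343392568617
```

Emit:
move_arm(
  commands=[
    [[0,0,0.04],[0,0,-6],0.3],
    [[0,0,0.04],[0,0,-6],0.3],
    [[0,0,0.03],[0,0,-6],0.3],
    [[0,0,0.04],[0,0,-6],0.3],
    [[0,0,0.04],[0,0,-6],0.3],
    [[0,0,0.04],[0,0,-6],0.3],
    [[0,0,0.03],[0,0,-6],0.3],
    [[0,0,0.04],[0,0,-6],0.3],
    [[0,0,0.04],[0,0,-6],0.3],
    [[0,0,0.04],[0,0,-6],0.3],
  ],
)

```text
t: 6.35
eef_pos: [546.6, 215.3, 181.7]
tcp_rot: [-3.141, 0.0, 2.287]
ft_force: [-0.2, 0.7, -2.6]
opening: 0.456
grip_force: 30.0
```

```bash
python3 -c "
from h import *
s=state();print(s['ft_force'],s['moment'],s['eef_pos'],s['tcp_rot'],s['joints'][5],s['opening'])"
```

```text
[-0.16723303  0.70254961 -2.60913621] [-0.02968048 -0.11236662 -0.04315418] [546.6284119  215.26232579 181.65688908] [-3.14059889e+00  2.12390555e-04  2.28650542e+00] -0.45225530423985755 0.4555971506993127
```

Emit:
move_arm(
  commands=[
    [[0,0,0.04],[0,0,-6],0.3],
    [[0,0,0.04],[0,0,-6],0.3],
    [[0,0,0.03],[0,0,-6],0.3],
    [[0,0,0.04],[0,0,-6],0.3],
    [[0,0,0.04],[0,0,-6],0.3],
    [[0,0,0.04],[0,0,-6],0.3],
    [[0,0,0.03],[0,0,-6],0.3],
    [[0,0,0.04],[0,0,-6],0.3],
    [[0,0,0.04],[0,0,-6],0.3],
    [[0,0,0.03],[0,0,-6],0.3],
  ],
)

```text
t: 7.35
eef_pos: [546.7, 215.3, 185.6]
tcp_rot: [3.142, 0.001, 1.239]
ft_force: [-0.2, -0.0, -1.2]
opening: 0.459
grip_force: 30.0
```

```bash
python3 -c "
from h import *
s=state();print(s['ft_force'],s['moment'],s['eef_pos'],s['tcp_rot'],s['joints'][5],s['opening'])"
```

```text
[-0.15958136 -0.04818502 -1.20182281] [-0.05154733 -0.04981737 -0.04421157] [546.73595559 215.31855503 185.57881348] [3.14150539e+00 7.93409329e-04 1.23930663e+00] 0.5950715527626159 0.45939996507931335
```

Emit:
move_arm(
  commands=[
    [[0,0,0.04],[0,0,-6],0.3],
    [[0,0,0.03],[0,0,-6],0.3],
    [[0,0,0.04],[0,0,-6],0.3],
    [[0,0,0.04],[0,0,-6],0.3],
    [[0,0,0.03],[0,0,-6],0.3],
    [[0,0,0.04],[0,0,-6],0.3],
    [[0,0,0.1],[0,0,0],0.3],
    [[0,0,0.1],[0,0,0],0.3],
    [[0,0,0.1],[0,0,0],0.3],
    [[0,0,0],[0,0,0],0.3],
  ],
)

```text
t: 8.35
eef_pos: [546.8, 215.7, 191.2]
tcp_rot: [3.141, -0.0, 0.617]
ft_force: [0.6, -0.4, -1.2]
opening: 0.461
grip_force: 30.0
```

The nut is free (1.2 N is its weight, no resistance). I'll lift clear and carry it above the narrow compartment, turning +60° so the fingers open along the tray's x.

Emit:
move_arm(
  commands=[
    [[0,0,1],[0,0,0],0.3],
    [[0,0,2.5],[0,0,0],0.3],
    [[0,0,3.5],[0,0,0],0.3],
    [[0,0,3],[0,0,0],0.3],
    [[-0.3,-2,0],[0,0,6],0.3],
    [[-0.3,-4,0],[0,0,6],0.3],
    [[-0.3,-4,0],[0,0,6],0.3],
    [[-0.3,-4,0],[0,0,6],0.3],
    [[-0.4,-4,0],[0,0,6],0.3],
    [[-0.4,-4,0],[0,0,6],0.3],
  ],
)

```text
t: 9.35
eef_pos: [526.3, -5.8, 291.9]
tcp_rot: [3.141, -0.0, 1.249]
ft_force: [1.0, -0.4, -0.8]
opening: 0.463
grip_force: 30.0
```

Emit:
move_arm(
  commands=[
    [[-0.3,-4,0],[0,0,6],0.3],
    [[-0.3,-4,0],[0,0,6],0.3],
    [[-0.3,-3,0],[0,0,6],0.3],
    [[-0.3,-2,0],[0,0,6],0.3],
    [[0,0,0],[0,0,0],0.3],
    [[0,0,0],[0,0,0],0.3],
  ],
)

```text
t: 9.95
eef_pos: [514.6, -134.3, 291.5]
tcp_rot: [3.141, 0.0, 1.66]
ft_force: [-0.0, 0.8, -1.3]
opening: 0.459
grip_force: 30.0
```

```bash
python3 - <<'E'
from h import *
s=state();print(s["joints"],s["eef_pos"],s["tcp_rot"])
i=camera_info("wrist");im=read_camera("wrist");cv2.imwrite("pics/w2.png",im)
print(np.round(i["cam_to_world"],3).tolist())
t=read_camera("top");cv2.imwrite("pics/top2.png",t)
# overlay of tray model with hypothesised pose
K=i["K"];T=np.array(i["cam_to_world"])
c0=np.array([525,-260.]);a=np.radians(4.7);R=np.array([[np.cos(a),-np.sin(a)],[np.sin(a),np.cos(a)]])
def proj(x,y,z):
    p=c0+R@[x,y];q=np.linalg.inv(T)@np.r_[p,z,1];u=K@q[:3];return u[:2]/u[2]
o=im.copy()
for x0,x1,y0,y1,z in((-110,110,-180,180,26),(-105,105,-175,175,26),(-105,105,72,78,25)):
    pts=np.array([proj(x,y,z) for x,y in((x0,y0),(x1,y0),(x1,y1),(x0,y1))]);print(np.round(pts).tolist())
    cv2.polylines(o,[np.int32(pts)],True,(0,0,255),1,cv2.LINE_AA)
cv2.imwrite("pics/w2o.png",o)
E
```

```text
[-3.79515072e-01  2.83553755e-01  1.67874661e+00  2.23662836e-04
  1.17883092e+00 -4.68610264e-01] [ 514.63256194 -134.25260198  291.53361437] [3.14108766e+00 2.39153215e-05 1.65980612e+00]
[[0.996, 0.086, 0.024, 508.483], [0.09, -0.963, -0.254, -62.733], [0.001, 0.255, -0.967, 461.171], [0.0, 0.0, 0.0, 1.0]]
[[244.0, 362.0], [387.0, 362.0], [404.0, 125.0], [231.0, 123.0]]
[[247.0, 359.0], [384.0, 360.0], [399.0, 129.0], [235.0, 127.0]]
[[239.0, 205.0], [394.0, 206.0], [394.0, 202.0], [239.0, 200.0]]
```

View pics/w2o.png

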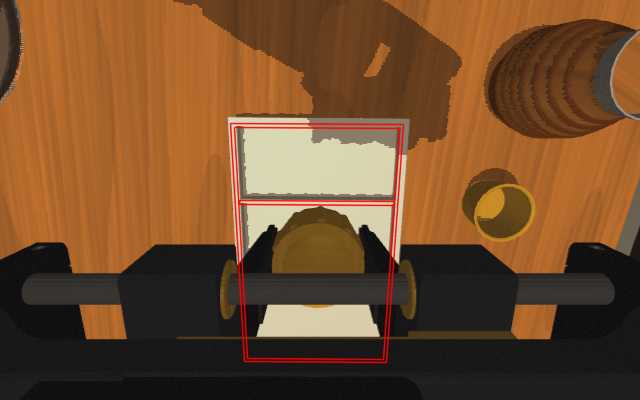

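Wrist view: the tray's far edge is at row about 118 against 123 in my model. The divider is at row about 197 against 203. I'll recompute the tray from the divider and inner floor.

```bash
python3 - <<'E'
from h import *
w=cv2.imread("pics/w2.png");t=cv2.imread("pics/top0.png");i=camera_info("wrist");it=camera_info("top")
np.set_printoptions(linewidth=250,suppress=True,precision=1)
print("wrist col 290 rows110-210",w[110:210:1,290].mean(1).astype(int))
print("wrist row 165 cols 222-250",w[165,222:252].mean(1).astype(int),w[165,385:415].mean(1).astype(int))
print("top row 190 cols 346-412",t[190,346:412].mean(1).astype(int))
print("top row 190 cols 490-512",t[190,490:512].mean(1).astype(int))
print("top col 450 rows",t[142:158,450].mean(1).astype(int),t[232:250,450].mean(1).astype(int))
for n,f,p,z in(("divW",i,(290,197),25),("edgeW",i,(290,118),26),("divT",it,(400,190),25),("endT",it,(357,190),26)):print(n,ray(f,p,z)[:2])
E
```

```text
wrist col 290 rows110-210 [ 97  96  97  94  59  59  61  96 199 203 203 202 206 213 208 204 204 204 204 204 204 203 204 204 203 204 204 203 203 203 204 203 203 203 204 202 203 204 204 204 204 203 204 204 203 204 204 204 204 204 204 204 204 203 204 204 204 203 204 203 203 204
 203 204 204 204 205 204 204 203 204 203 204 203 203 204 204 202 203 205 203 204 200 118 118 117  92  82  83  97 203 203 203 203 203 203 203 203 203 203]
wrist row 165 cols 222-250 [103 105 105 103 103 107 107 108 155 196 202 202 202 216 206 204 137  94  87  86 114 117 192 201 203 203 204 204 204 203] [202 201 201 201 201 201 201 201 201 158 107  95  97 167 197 211 203 201 200 200 196 122 108 112 113 111 108 110 110 110]
top row 190 cols 346-412 [134 135 135 136 136 137 138 140  89  90  89 237 226 228 226 224 225 225 225 225 225 225 224 225 224 225 225 225 225 225 225 225 225 225 225 225 225 225 225 226 226 226 226 226 226 226 226 226 226 227 232 142 115 106 236 228 225 226 226 225 225 225
 225 225 225 226]
top row 190 cols 490-512 [223 223 223 224 229 135 119  99  98  99 232 236 223 230 123 133 136 141 141 143 142 143]
top col 450 rows [142 141 143 139 137 126 146 227 227 232 213 154 207 225 223 223] [225 227 216 129 160 235 236 226 218 136 144 140 138 138 137 139 137 139]
divW [ 482.4 -179.1]
edgeW [475.2 -75.6]
divT [ 539.7 -181.9]
endT [539.8 -73.5]
```

Divider at y≈−181, so the narrow centre is about (512,−130). Lowering.

Emit:
move_arm(
  commands=[
    [[-0.2,0.4,-3],[0,0,0],0.3],
    [[0,0,-4.5],[0,0,0],0.3],
    [[0,0,-4.5],[0,0,0],0.3],
    [[0,0,-4.5],[0,0,0],0.3],
    [[0,0,-4],[0,0,0],0.3],
    [[0,0,-3],[0,0,0],0.3],
    [[0,0,-2],[0,0,0],0.3],
    [[0,0,-1],[0,0,0],0.3],
    [[0,0,-0.6],[0,0,0],0.3],
    [[0,0,0],[0,0,0],0.3],
  ],
)

```text
t: 11.05
eef_pos: [512.9, -129.9, 20.2]
tcp_rot: [3.141, 0.0, 1.663]
ft_force: [-0.1, 0.1, -1.9]
opening: 0.464
grip_force: 30.0
```

Emit:
move_arm(
  commands=[
    [[0,0,-0.2],[0,0,0],0.3],
    [[0,0,-0.2],[0,0,0],0.3],
    [[0,0,-0.1],[0,0,0],0.3],
    [[0,0,-0.05],[0,0,0],0.3],
    [[0,0,0],[0,0,0],0.3],
  ],
)

```text
t: 11.55
eef_pos: [512.7, -130.3, 14.7]
tcp_rot: [3.141, 0.0, 1.662]
ft_force: [-0.2, 0.9, -1.9]
opening: 0.461
grip_force: 30.0
```

Emit:
move_arm(
  commands=[
    [[0,0,-0.2],[0,0,0],0.3],
    [[0,0,-0.1],[0,0,0],0.3],
    [[0,0,-0.1],[0,0,0],0.3],
    [[0,0,0],[0,0,0],0.3],
  ],
)

```text
t: 11.95
eef_pos: [512.6, -130.3, 10.4]
tcp_rot: [-3.141, -0.0, 1.663]
ft_force: [-0.2, 0.0, -1.8]
opening: 0.458
grip_force: 30.0
```

Emit:
move_arm(
  commands=[
    [[0,0,-0.1],[0,0,0],0.3],
    [[0,0,-0.1],[0,0,0],0.3],
    [[0,0,0],[0,0,0],0.3],
  ],
)

```text
t: 12.25
eef_pos: [512.7, -130.2, 8.5]
tcp_rot: [-3.142, -0.0, 1.662]
ft_force: [0.2, 0.5, -1.9]
opening: 0.459
grip_force: 30.0
```

Emit:
move_arm(
  commands=[
    [[0,0,-0.05],[0,0,0],0.3],
    [[0,0,-0.05],[0,0,0],0.3],
    [[0,0,0],[0,0,0],0.3],
  ],
)

```text
t: 12.55
eef_pos: [512.7, -130.3, 7.7]
tcp_rot: [3.141, 0.0, 1.663]
ft_force: [0.1, 0.4, 0.7]
opening: 0.463
grip_force: 30.0
```

Touched down (about 2.5 N change). Opening slowly and lifting away.

Emit:
move_arm(
  commands=[
    [[0,0,0],[0,0,0],0.48],
    [[0,0,0],[0,0,0],0.52],
    [[0,0,0],[0,0,0],0.6],
    [[0,0,0],[0,0,0],0.7],
    [[0,0,0],[0,0,0],0.75],
    [[0,0,0],[0,0,0],0.75],
    [[0,0,1],[0,0,0],0.75],
    [[0,0,3],[0,0,0],0.75],
    [[0,0,4.5],[0,0,0],0.8],
    [[0,0,5],[0,0,0],0.9],
  ],
)

```text
t: 13.55
eef_pos: [512.0, -130.0, 144.1]
tcp_rot: [-3.14, -0.001, 1.663]
ft_force: [0.8, 0.8, -0.2]
opening: 0.835
grip_force: 0.0
```

Emit:
move_arm(
  commands=[
    [[0,0,5],[0,0,0],1],
    [[0,0,5],[0,0,0],1],
    [[0,0,5],[0,0,0],1],
    [[0.4,4,0.5],[0,0,0],1],
    [[0.4,4.8,0.5],[0,0,0],1],
    [[0.4,4.8,0.5],[0,0,0],1],
    [[0.5,4.8,0.5],[0,0,0],1],
    [[0.5,4.8,0.5],[0,0,0],1],
    [[0.5,4.8,0.5],[0,0,0],1],
    [[0.4,4,0.5],[0,0,0],1],
  ],
)

```text
t: 14.55
eef_pos: [543.1, 192.1, 328.6]
tcp_rot: [3.141, -0.0, 1.663]
ft_force: [-0.5, -0.5, 1.0]
opening: 0.998
grip_force: 0.0
```

Emit:
move_arm(
  commands=[
    [[0.3,2.5,0],[0,0,0],1],
    [[0,0,0],[0,0,0],1],
    [[0,0,0],[0,0,0],1],
  ],
)

```text
t: 14.85
eef_pos: [546.2, 214.8, 327.8]
tcp_rot: [-3.142, 0.0, 1.664]
ft_force: [0.2, -0.3, 0.2]
opening: 1.0
grip_force: 0.0
```

```bash
python3 - <<'E'
from h import *
s=state();print(s["joints"],s["eef_pos"],s["tcp_rot"],s["ft_force"])
i=camera_info("wrist");im=read_camera("wrist");cv2.imwrite("pics/w3.png",im)
sc=read_camera("scene");cv2.imwrite("pics/s3.png",sc)
K=i["K"];T=np.array(i["cam_to_world"]);o=im.copy()
def proj(p):
    q=np.linalg.inv(T)@np.r_[p,1];u=K@q[:3];return u[:2]/u[2]
for r,z in((23,176.5),(12.5,189.5),(98,205),(88.5,205.5)):
    pts=np.array([proj([546.5+r*np.cos(a),215.7+r*np.sin(a),z]) for a in np.linspace(0,6.283,90)])
    cv2.polylines(o,[np.int32(np.round(pts*8))],True,(0,0,255),1,cv2.LINE_AA,3)
out=np.hstack([cv2.resize(o[60:300,190:450],None,fx=2,fy=2),cv2.resize(sc[140:260,120:260],(280,480))])
cv2.imwrite("pics/w3o.png",out)
E
```

```text
[ 2.62201319e-01  3.44064848e-01  1.49215173e+00 -2.51756676e-04
  1.30550634e+00  1.69359051e-01] [546.20633273 214.75453751 327.84029724] [-3.14150519e+00  2.61422338e-04  1.66370463e+00] [ 0.20469938 -0.32169528  0.20945121]
```

View pics/w3o.png

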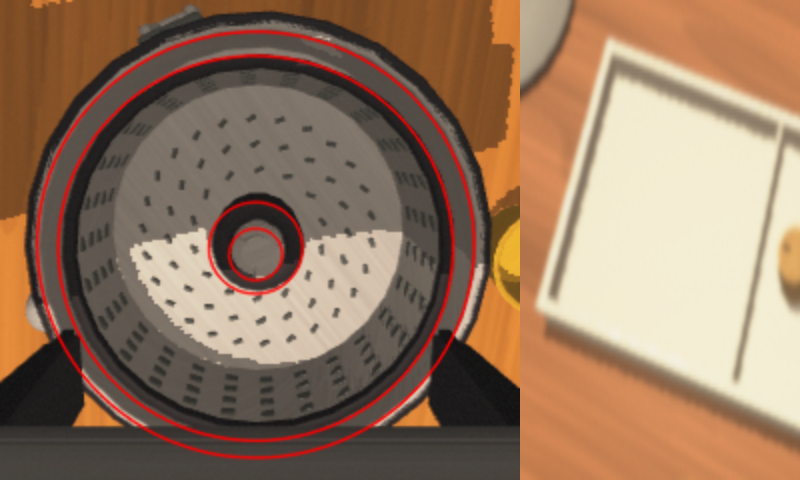

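Wrist view: the bare stud is at zoomed (257,250) inside the hub, within about 3 mm of the axis I turned about. The nut stands upright in the narrow compartment in the scene crop. The near-zero side loads during turning make that axis the better estimate, so I descend there to TCP z≈154.

Emit:
move_arm(
  commands=[
    [[0,0.1,-2],[0,0,0],1],
    [[0,0,-4],[0,0,0],1],
    [[0,0,-4],[0,0,0],1],
    [[0,0,-3],[0,0,0],1],
    [[0,0,-2],[0,0,0],1],
    [[0,0,-1.2],[0,0,0],1],
    [[0,0,-0.8],[0,0,0],1],
    [[0,0,-0.4],[0,0,0],1],
    [[0,0,0],[0,0,0],0.8],
    [[0,0,0],[0,0,0],0.65],
  ],
)

```text
t: 15.95
eef_pos: [547.0, 215.8, 154.4]
tcp_rot: [3.14, -0.0, 1.662]
ft_force: [0.1, 0.4, 0.5]
opening: 0.885
grip_force: 0.0
```

Emit:
move_arm(
  commands=[
    [[0,0,0],[0,0,0],0.57],
    [[0,0,0],[0,0,0],0.54],
    [[0,0,0],[0,0,0],0.51],
    [[0,0,0],[0,0,0],0.48],
    [[0,0,0],[0,0,0],0.45],
    [[0,0,0],[0,0,0],0.4],
    [[0,0,0],[0,0,0],0.3],
    [[0,0,0],[0,0,0],0.3],
    [[0,0,0],[0,0,0],0.3],
  ],
)

```text
t: 16.85
eef_pos: [546.8, 215.8, 153.6]
tcp_rot: [3.141, -0.0, 1.663]
ft_force: [0.4, -0.1, 1.8]
opening: 0.468
grip_force: 30.0
```

Emit:
move_arm(
  commands=[
    [[0,0,0.1],[0,0,0],0.3],
    [[0,0,0.2],[0,0,0],0.3],
    [[0,0,0.3],[0,0,0],0.3],
    [[0,0,0.4],[0,0,0],0.3],
    [[0,0,0.5],[0,0,0],0.3],
    [[0,0,0.5],[0,0,0],0.3],
  ],
)

```text
t: 17.45
eef_pos: [546.7, 215.7, 174.1]
tcp_rot: [3.141, -0.0, 1.663]
ft_force: [-0.2, 0.6, -3.7]
opening: 0.468
grip_force: 30.0
```

```bash
python3 -c "
from h import *
s=state();print(s['ft_force'],s['moment'],s['eef_pos'],s['tcp_rot'],s['joints'][5],s['opening'])"
```

```text
[-0.21977315  0.58052829 -3.66952428] [-0.02346956 -0.13729898 -0.00943065] [546.68148235 215.74794137 174.06357519] [ 3.14143634e+00 -4.87743074e-06  1.66253015e+00] 0.17181200886091438 0.46806820597166876
```

Weight 3.6 N, so the basket is lifted with no binding. Lifting clear and carrying it over.

Emit:
move_arm(
  commands=[
    [[0,0,1],[0,0,0],0.3],
    [[0,0,2],[0,0,0],0.3],
    [[0,0,3],[0,0,0],0.3],
    [[0,0,3],[0,0,0],0.3],
    [[0,0,1],[0,0,0],0.3],
    [[0,-1.2,0],[0,0,0],0.3],
    [[-0.1,-2.5,0],[0,0,0],0.3],
    [[-0.2,-4,0],[0,0,0],0.3],
    [[-0.2,-4.5,0],[0,0,0],0.3],
    [[-0.2,-4.5,0],[0,0,0],0.3],
  ],
)

```text
t: 18.45
eef_pos: [538.5, 46.7, 271.8]
tcp_rot: [-3.139, -0.0, 1.663]
ft_force: [0.5, -0.3, -2.9]
opening: 0.471
grip_force: 30.0
```

Emit:
move_arm(
  commands=[
    [[-0.2,-4.5,0],[0,0,0],0.3],
    [[-0.2,-4.5,0],[0,0,0],0.3],
    [[-0.2,-4.5,0],[0,0,0],0.3],
    [[-0.2,-4.5,0],[0,0,0],0.3],
    [[-0.2,-4.5,0],[0,0,0],0.3],
    [[-0.2,-4.5,0],[0,0,0],0.3],
    [[-0.1,-4.0,0],[0,0,0],0.3],
    [[0,-3,0],[0,0,0],0.3],
    [[0,-1.6,0],[0,0,0],0.3],
    [[0,0,0],[0,0,0],0.3],
  ],
)

```text
t: 19.45
eef_pos: [525.7, -309.0, 271.8]
tcp_rot: [-3.14, -0.001, 1.66]
ft_force: [0.1, -0.4, -3.8]
opening: 0.468
grip_force: 30.0
```

```bash
python3 - <<'E'
from h import *
s=state();print(s["joints"],s["eef_pos"],s["tcp_rot"],s["ft_force"])
it=camera_info("top");isc=camera_info("scene")
for n,p in(("far edge",(450,148.5)),("near edge",(450,240.5)),("end -y",(504,190)),("end +y",(357,190)),("div",(398.5,190))):print(n,ray(it,p,26)[:2])
i=camera_info("wrist");cv2.imwrite("pics/w4.png",read_camera("wrist"))
sc=read_camera("scene");cv2.imwrite("pics/s4.png",sc)
t=cv2.imread("pics/top0.png")
cv2.imwrite("pics/c4.png",np.hstack([cv2.resize(cv2.imread("pics/w4.png"),(400,250)),cv2.resize(sc,(400,250))]))
E
```

```text
[-6.39540195e-01  4.20002927e-01  1.52088050e+00 -1.64690204e-04
  1.20303903e+00 -7.28895120e-01] [ 525.72403575 -308.9693918   271.7953627 ] [-3.13975256e+00 -1.43723029e-03  1.66020932e+00] [ 0.05701219 -0.42796843 -3.76611741]
far edge [ 644.38590658 -309.60271801]
near edge [ 412.65487104 -306.58821132]
end -y [ 539.29452589 -445.86171882]
end +y [539.77895426 -73.51714502]
div [ 539.64314806 -177.90141409]
```

View pics/c4.png

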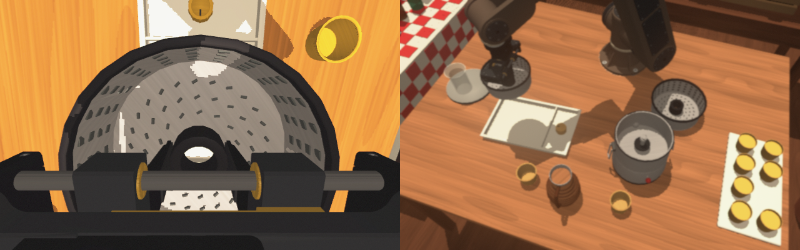

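The basket hangs level and the nut stands in the narrow compartment (crop (200,10)). The wide centre measures (528.5,−308). Correcting and lowering.

Emit:
move_arm(
  commands=[
    [[0.3,0.1,-2],[0,0,0],0.3],
    [[0,0,-4],[0,0,0],0.3],
    [[0,0,-4.5],[0,0,0],0.3],
    [[0,0,-4.5],[0,0,0],0.3],
    [[0,0,-4],[0,0,0],0.3],
    [[0,0,-3],[0,0,0],0.3],
    [[0,0,-1.5],[0,0,0],0.3],
    [[0,0,-0.7],[0,0,0],0.3],
    [[0,0,-0.4],[0,0,0],0.3],
    [[0,0,0],[0,0,0],0.3],
  ],
)

```text
t: 20.55
eef_pos: [530.1, -306.3, 28.4]
tcp_rot: [3.141, 0.001, 1.663]
ft_force: [-0.3, -0.0, -4.1]
opening: 0.47
grip_force: 30.0
```

Emit:
move_arm(
  commands=[
    [[0,0,-0.2],[0,0,0],0.3],
    [[0,0,-0.2],[0,0,0],0.3],
    [[0,0,-0.1],[0,0,0],0.3],
    [[0,0,0],[0,0,0],0.3],
  ],
)

```text
t: 20.95
eef_pos: [529.7, -306.3, 22.7]
tcp_rot: [3.141, 0.0, 1.663]
ft_force: [1.4, -0.3, -3.4]
opening: 0.473
grip_force: 30.0
```

Emit:
move_arm(
  commands=[
    [[0,0,-0.1],[0,0,0],0.3],
    [[0,0,-0.1],[0,0,0],0.3],
    [[0,0,-0.1],[0,0,0],0.3],
    [[0,0,-0.1],[0,0,0],0.3],
    [[0,0,0],[0,0,0],0.3],
  ],
)

```text
t: 21.45
eef_pos: [529.6, -306.2, 18.4]
tcp_rot: [-3.141, -0.0, 1.662]
ft_force: [-0.8, -0.2, -3.8]
opening: 0.469
grip_force: 30.0
```

Emit:
move_arm(
  commands=[
    [[0,0,-0.1],[0,0,0],0.3],
    [[0,0,0],[0,0,0],0.3],
    [[0,0,0],[0,0,0],0.3],
  ],
)

```text
t: 21.75
eef_pos: [529.7, -306.3, 17.6]
tcp_rot: [3.142, -0.0, 1.663]
ft_force: [1.2, 0.0, -3.2]
opening: 0.47
grip_force: 30.0
```

Emit:
move_arm(
  commands=[
    [[0,0,-0.1],[0,0,0],0.3],
    [[0,0,0],[0,0,0],0.3],
  ],
)

```text
t: 21.95
eef_pos: [529.6, -306.2, 16.4]
tcp_rot: [-3.142, -0.0, 1.663]
ft_force: [-0.6, 0.9, -3.1]
opening: 0.47
grip_force: 30.0
```

Emit:
move_arm(
  commands=[
    [[0,0,-0.05],[0,0,0],0.3],
    [[0,0,0],[0,0,0],0.3],
  ],
)

```text
t: 22.15
eef_pos: [529.7, -306.3, 16.0]
tcp_rot: [3.142, -0.0, 1.663]
ft_force: [0.2, 0.3, -4.1]
opening: 0.473
grip_force: 30.0
```

Emit:
move_arm(
  commands=[
    [[0,0,-0.05],[0,0,0],0.3],
    [[0,0,-0.05],[0,0,0],0.3],
    [[0,0,0],[0,0,0],0.3],
  ],
)

```text
t: 22.45
eef_pos: [529.7, -306.3, 15.6]
tcp_rot: [3.141, 0.0, 1.663]
ft_force: [-1.5, 1.1, 4.1]
opening: 0.469
grip_force: 30.0
```

Emit:
move_arm(
  commands=[
    [[0,0,-0.05],[0,0,0],0.3],
    [[0,0,0],[0,0,0],0.3],
  ],
)

```text
t: 22.65
eef_pos: [529.7, -306.3, 15.6]
tcp_rot: [3.141, 0.0, 1.663]
ft_force: [-3.9, 2.0, 10.9]
opening: 0.469
grip_force: 30.0
```

Seated. Release (easing up slightly first), then retreat straight up.

Emit:
move_arm(
  commands=[
    [[0,0,0.06],[0,0,0],0.3],
    [[0,0,0],[0,0,0],0.48],
    [[0,0,0],[0,0,0],0.52],
    [[0,0,0],[0,0,0],0.58],
    [[0,0,0],[0,0,0],0.68],
    [[0,0,0],[0,0,0],0.75],
    [[0,0,0],[0,0,0],0.75],
    [[0,0,0.5],[0,0,0],0.75],
    [[0,0,2],[0,0,0],0.75],
    [[0,0,4],[0,0,0],0.75],
  ],
)

```text
t: 23.65
eef_pos: [528.6, -305.6, 78.9]
tcp_rot: [-3.138, -0.003, 1.662]
ft_force: [0.3, 0.2, 0.5]
opening: 0.747
grip_force: 0.0
```

Emit:
move_arm(
  commands=[
    [[0,0,5],[0,0,0],0.75],
    [[0,0,5],[0,0,0],0.75],
    [[0,0,5],[0,0,0],0.75],
    [[0,0,4],[0,0,0],0.75],
    [[0,0,0],[0,0,0],0.75],
    [[0,0,0],[0,0,0],0.75],
    [[0,0,0],[0,0,0],0.75],
  ],
)

```text
t: 24.35
eef_pos: [529.2, -305.9, 268.9]
tcp_rot: [-3.14, -0.001, 1.663]
ft_force: [0.4, -0.3, 0.3]
opening: 0.75
grip_force: 0.0
```

```bash
python3 - <<'E'
from h import *
w=read_camera("wrist");s=read_camera("scene")
cv2.imwrite("pics/c5.png",np.hstack([cv2.resize(w,(400,250)),cv2.resize(s,(400,250))]))
E
```

```text
(no output)
```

View pics/c5.png

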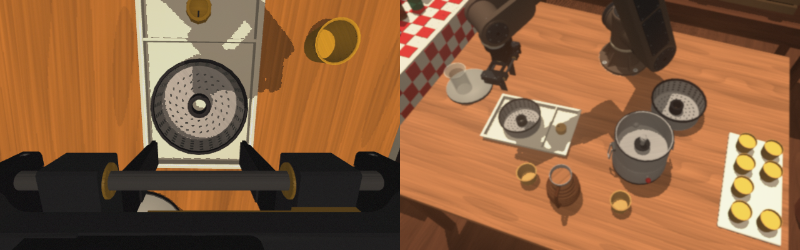

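The basket stands upright in the wide compartment (crop (200,105)) and the nut in the narrow one (200,10). The cups and jug are unmoved, and the gripper is clear.

```bash
python3 -c "
from cell import env
print(env.job_done())"
```

```text
the job is handed in; nothing more can be done
None
```

The job is handed in at about 24 s of the 72 s limit: the nut is off and open side down in the narrow compartment, the strainer basket is upright in the wide one, and the cups and jug were not touched.

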